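# Charge a ball feeder and hold its spring gate open at the mark

## Robot

A 7-joint arm with a two-finger parallel gripper is mounted at the origin on a cart in front of the work surface, level with it; the furniture and walls round the work are solid. World frame = base frame: x ahead of the robot, y to its left, z up, the work surface at z = 0. Lengths are in m, angles in rad, forces in N, time in s.
With the tool pointing down it reaches from about 0.4 to 0.85 m from the base axis. Payload 4.4 kg.
Tool frame: the origin (TCP) lies on the centre line of the jaws, within the pads' length; the fingertips stand 14 mm ahead of it and the grasp point (between the pads) lies 5 mm behind it (r.tcp_to_tips is the distance from the TCP to the fingertips, in m); z points along the fingers, y is the line along which they close (so a half turn about z gives the same grasp; the last joint's range is limited). The gripper opens to 94 mm and grips with 3 to 60 N. Pads are 16 mm wide; open, the fingers measure 119 mm over their backs; the gripper's body (75 mm by 177 mm) begins 78 mm behind the grasp point.
Start: joints at [-1.205, 0.628, 0.038, 1.517, -0.027, 0.996, -0.02], TCP at [0.272, 0.59, 0.191] pointing down, gripper open.
Joint ranges: [-3.06, 3.06], [-0.37, 2.12], [-1.25, 1.32], [0.18, 2.47], [-1.1, 4.24], [0.23, 1.98], [-2.94, 2.94]. Speed limits (rad/s): [2.57, 2.57, 3.14, 3.14, 3.14, 3.14, 3.14].

## Interface

Orientations are given as a rotation vector (axis times angle).
In Python, from cell import telemetry, viewer, r gives the robot as it stands.
- The arm moves only by the tool arm_command, never from a script. Its argument "plan" is text: rows parted by semicolons, each of 7 numbers parted by spaces: the opening, from 0 (shut) to 1 (fully open), then the shift along the tool's x, y, z in m, then the turn, a rotation vector about the tool's x, y, z in units of 5 degrees (1.0 is 5 degrees). A call has 1 to 12 rows; each row shifts and turns the commanded pose from where the row before left it, along the tool's axes as they then stand; what a row does not reach is not made up. A row lasts 1/10 s, in which the tool goes at most 50 mm and 8.59 degrees, less where a joint would pass 70% of its speed; a pose out of reach is approached as far as the arm can. A call is refused whole if a number of a shift passes 0.05 or a number of a turn 1, either way. A call with a gripper value outside its range is refused whole. The fingers move at their own pace and stop on an object; "squeeze" is the grip in N (left out, the last holds). Time passes only in rows, so rows that do not move let the fingers close. It gives the time, the measured TCP pose, the force, the opening and the grip force at its end, in the units of the state.
- telemetry.read_state(): the state, without advancing time (a new reading comes with each control period).
- viewer.camera(name): name is "side" or "top"; returns the picture (384x512x3 uint8, red, green, blue); there is no depth.
- viewer.camera_params(name): a dict with "fx", "fy", "cx", "cy" (pixels), "cam_to_world" (4x4, takes a point from camera to world coordinates). Camera axes: x right, y down, z forward; pixel columns grow to the right and rows downward; lengths in m; the calibration is good to about 2 mm. A picture is of the moment at which its call begins. camera_params takes no time and is no camera call.
- r.job_done(): hands the job in; it is judged then, once.
The state is a dict: "clock": time; "qpos": joint angles; "dq": joint speeds; "tau": joint torques, N m; "tool_pos": TCP position; "tool_rot": TCP orientation; "contact_force": force on the tool from outside, world axes, zero at the start; "wrist_torque": the same for the moment, N m; "grip_width": finger opening in m; "grasp_force": force on a finger pad.
Only numpy, scipy, OpenCV 4.12 (cv2) and the standard library are available. Lean on these libraries where they do the work, as an engineer would, in place of code of your own. Each camera call takes 0.05 s, during which the arm holds its last target. There are 200 camera calls.

## Task

Pour all five steel balls from the small hand pan into the hopper of the ball feeder while its spring gate is shut, then stand the empty pan upright on the bench and let go of it. Then pull the gate's upright handle out to the mark on its guide rail and keep it there until all the balls have run down into the feeder's catch tray; finish still holding the gate at the mark, because it springs shut when let go. Leave the tape roll, the carton, the marker and the screwdriver where they are.

Things in the scene. Friction and masses are not known exactly. Their poses are not given: they have to be found in the camera images.
- feeder: Ball feeder of bare aluminium sheet, fixed to the bench, axes z up, +y uphill along its chute, -x the way the gate is pulled. Origin at bench level under the shut gate. Hopper inside: x +-25 mm, y 8 to 115 mm, upright walls to z 130 mm; floor sloping 15 degrees down to the gate (z 101 mm at the back, 72 mm at the gate). A 44 mm wide guide rail, top at z 60 mm, runs out to x -205 mm.
- feeder_mouth (a point): Middle of the hopper's open mouth, 152 mm above the bench, at feeder x 0, y 61 mm; axes as the feeder's. A flared collar leads into the hopper; its rim lies at this height, 53 mm from this point to either side in x and 81 mm in y. The shelf's frame overhead behind the feeder and the wall shelf at the far right leave a tall arm little room to lean that way.
- feeder_catch (a point): Middle of the floor of the feeder's open catch tray at the foot of the chute, 11 mm above the bench, at feeder x 0, y -127 mm; axes as the feeder's. Inside 88 mm (x) by 100 mm (y), walls 52 mm above the bench, far wall 75 mm.
- feeder_mark (a point): Where the centre of the gate's handle (point gate_grip) stands with the gate at the mark: feeder x -164 mm, y 0, 104 mm above the bench. The mark is a pair of short dark lines across the rail's top, one at each edge, 52 mm farther out than the pointers on the handle's carriage with the gate shut.
- gate (a joint): Spring-return slide gate: travel in m, 0 shut (blocks the chute), growing as the handle is pulled toward the feeder's -x; 0.052 is the mark (chute fully open), 0.068 the end stop. The spring pulls it shut with about 4.5 N when shut and 10 N at the mark; it stays nowhere by itself.
- gate_grip (a point): Centre of the gate's handle, moving with it: an upright dark round post, 20 mm in diameter with a 24 mm cap, from z 75 to 134 mm above the bench (this point at 104 mm). Axes as the feeder's. Free all round above z 80 mm; with the gate shut it stands at feeder x -112 mm, 59 mm from the hopper's collar.
- pan_grip (a point): Centre of the grip of the loose steel hand pan (0.25 kg): a black block 40 mm (pan x) by 24 mm (pan y), 36 mm high, on a strap bridging the pan. Pan axes: z up, -y toward its pouring lip. The lip's edge lies 80 mm toward -y and 68 mm below this point, the pan's underside 86 mm below.
- pan: The whole pan: origin at the centre of its underside, axes as point pan_grip. Inside 48 mm wide, floor 3 mm thick, y -45 to 45 mm; walls 30 mm high; at the -y end the floor rises as a 22 degree ramp to the open lip. Balls stay in while the pan is within 15 degrees of level and roll out over the lip, under the strap, when the lip is tipped 35 degrees or more down.
- ball0_center (a point): Centre of one of the five loose steel balls, 22 mm in diameter, 40 g, lying in the pan at the start.
- ball1_center (a point): Centre of one of the five loose steel balls, 22 mm in diameter, 40 g, lying in the pan at the start.
- ball2_center (a point): Centre of one of the five loose steel balls, 22 mm in diameter, 40 g, lying in the pan at the start.
- ball3_center (a point): Centre of one of the five loose steel balls, 22 mm in diameter, 40 g, lying in the pan at the start.
- ball4_center (a point): Centre of one of the five loose steel balls, 22 mm in diameter, 40 g, lying in the pan at the start.
- tape: Bystander, loose: wide brown adhesive-tape roll, 104 mm diameter, 48 mm high, lying flat; origin at the centre of its underside.
- relay_box: Bystander, loose: grey cardboard carton 108 x 136 x 48 mm; origin at the centre of its underside.
- marker: Bystander, loose: marker pen, 131 mm long, 14 mm thick; origin at the centre of its underside.
- driver: Bystander, loose: screwdriver, 213 mm long, 22 to 26 mm handle; origin at the centre of its underside.

How it is judged:
On the way, in this order (a step that is already met when the one before it is completed fails the run):
1. all five balls lie in the hopper, behind the shut gate (x of ball0_center in the frame of feeder between -0.03 and 0.03 m and y of ball0_center in the frame of feeder between 0 and 0.118 m and z of ball0_center in the frame of feeder between 0.07 and 0.14 m and x of ball1_center in the frame of feeder between -0.03 and 0.03 m and y of ball1_center in the frame of feeder between 0 and 0.118 m and z of ball1_center in the frame of feeder between 0.07 and 0.14 m and x of ball2_center in the frame of feeder between -0.03 and 0.03 m and y of ball2_center in the frame of feeder between 0 and 0.118 m and z of ball2_center in the frame of feeder between 0.07 and 0.14 m and x of ball3_center in the frame of feeder between -0.03 and 0.03 m and y of ball3_center in the frame of feeder between 0 and 0.118 m and z of ball3_center in the frame of feeder between 0.07 and 0.14 m and x of ball4_center in the frame of feeder between -0.03 and 0.03 m and y of ball4_center in the frame of feeder between 0 and 0.118 m and z of ball4_center in the frame of feeder between 0.07 and 0.14 m and value of joint gate below 0.008 m), for 0.3 s.
2. the pan stands upright on the bench, released (height (world z) of pan_grip between 0.078 and 0.092 m and angle between pan_grip's own z axis and vertical below 0.12 rad and contact force between the fingers and pan below 0.2 N and linear speed of pan below 0.03 m/s), for 0.2 s.
At the end, for the whole second after the job is handed in: The gripper holds the gate 47 to 57 mm out (mark 52 mm), not moving, by contact with the fingers and not propped by the pan; all five balls are in the catch tray; the pan stands upright on the bench (within 7 degrees), untouched (all of step 2 and value of joint gate between 0.047 and 0.057 m and velocity of joint gate between -0.02 and 0.02 m/s and contact force between the fingers and gate above 2 N and contact force between pan and gate below 0.2 N and x of ball0_center in the frame of feeder between -0.046 and 0.046 m and y of ball0_center in the frame of feeder between -0.18 and -0.074 m and z of ball0_center in the frame of feeder between 0.01 and 0.06 m and x of ball1_center in the frame of feeder between -0.046 and 0.046 m and y of ball1_center in the frame of feeder between -0.18 and -0.074 m and z of ball1_center in the frame of feeder between 0.01 and 0.06 m and x of ball2_center in the frame of feeder between -0.046 and 0.046 m and y of ball2_center in the frame of feeder between -0.18 and -0.074 m and z of ball2_center in the frame of feeder between 0.01 and 0.06 m and x of ball3_center in the frame of feeder between -0.046 and 0.046 m and y of ball3_center in the frame of feeder between -0.18 and -0.074 m and z of ball3_center in the frame of feeder between 0.01 and 0.06 m and x of ball4_center in the frame of feeder between -0.046 and 0.046 m and y of ball4_center in the frame of feeder between -0.18 and -0.074 m and z of ball4_center in the frame of feeder between 0.01 and 0.06 m); the arm keeps its last pose, push and grip.
It fails at once if the tape is shifted by more than 25 mm (distance of tape from where it was at the start of the episode above 0.025 m).
It fails at once if the relay box is shifted by more than 25 mm (distance of relay_box from where it was at the start of the episode above 0.025 m).
It fails at once if the marker is shifted by more than 25 mm (distance of marker from where it was at the start of the episode above 0.025 m).
It fails at once if the driver is shifted by more than 25 mm (distance of driver from where it was at the start of the episode above 0.025 m).
It also fails if it takes over 67 s, if anything falls off the work surface, if the arm or the gripper's body presses on something with over 40 N, if the wrist force passes 120 N, or if a joint passes its speed limit or range.

## Working session

There is one attempt and no reset: what is moved stays moved. The work goes in short steps, Python scripts to look and compute and a tool call to move; the robot and the scene stay as the last step left them, time stands still between calls to the robot, and variables do not carry over. Pictures are saved under pics/ and viewed, at most 10 in all, crops included, and the job is handed in when it is done.

Besides the shell and the picture viewer there is one more tool, called in YAML: its name, and indented under it one key for each argument. arm_command: Moves the arm, as the interface text tells. Its arguments: {"type":"object","properties":{"plan":{"type":"string"},"squeeze":{"type":"number"}},"required":["plan"]}

```bash
ls; mkdir -p pics; python3 - <<'E'
from cell import telemetry, viewer, r
import cv2, numpy as np
for n in("side","top"):
    cv2.imwrite(f"pics/{n}0.png",cv2.resize(viewer.camera(n)[:,:,::-1],(800,600),interpolation=cv2.INTER_CUBIC))
    p=viewer.camera_params(n);print(n,p["fx"],p["fy"],p["cx"],p["cy"]);print(np.round(p["cam_to_world"],4))
s=telemetry.read_state();print({k:np.round(v,3) for k,v in s.items()})
E
```

```text
pics
side 477.047599464613 477.047599464613 251.21543819884997 195.4160067223462
[[-0.9971  0.0507 -0.056   0.6619]
 [ 0.0742  0.7947 -0.6025  1.0582]
 [ 0.014  -0.6049 -0.7962  1.4462]
 [ 0.      0.      0.      1.    ]]
top 456.97562442197824 456.97562442197824 255.18381203427845 185.89006510048733
[[ 1.3300e-02 -9.9710e-01  7.5000e-02  4.4400e-01]
 [-9.9990e-01 -1.3200e-02  1.8000e-03  6.0500e-02]
 [-8.0000e-04 -7.5000e-02 -9.9720e-01  1.7042e+00]
 [ 0.0000e+00  0.0000e+00  0.0000e+00  1.0000e+00]]
{'clock': np.float64(0.1), 'qpos': array([-1.205,  0.629,  0.038,  1.518, -0.027,  0.996, -0.02 ]), 'dq': array([ 0.   , -0.003, -0.   , -0.002, -0.002, -0.   , -0.002]), 'tau': array([ 3.0000e-03, -5.5079e+01,  1.1470e+00, -1.8711e+01, -5.2000e-02,
        1.9000e-02,  0.0000e+00]), 'tool_pos': array([0.272, 0.59 , 0.191]), 'tool_rot': array([-6.730e-01, -3.068e+00,  3.000e-03]), 'contact_force': array([ 0.078, -0.568,  0.296]), 'wrist_torque': array([-0.025, -0.018,  0.032]), 'grasp_force': np.float64(0.0), 'grip_width': np.float64(0.094)}
```

View pics/side0.png

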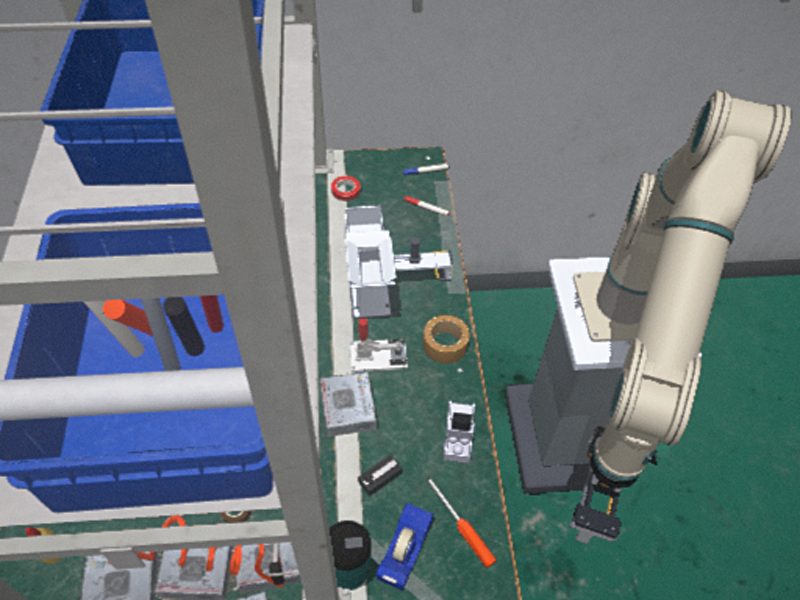

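View pics/top0.png

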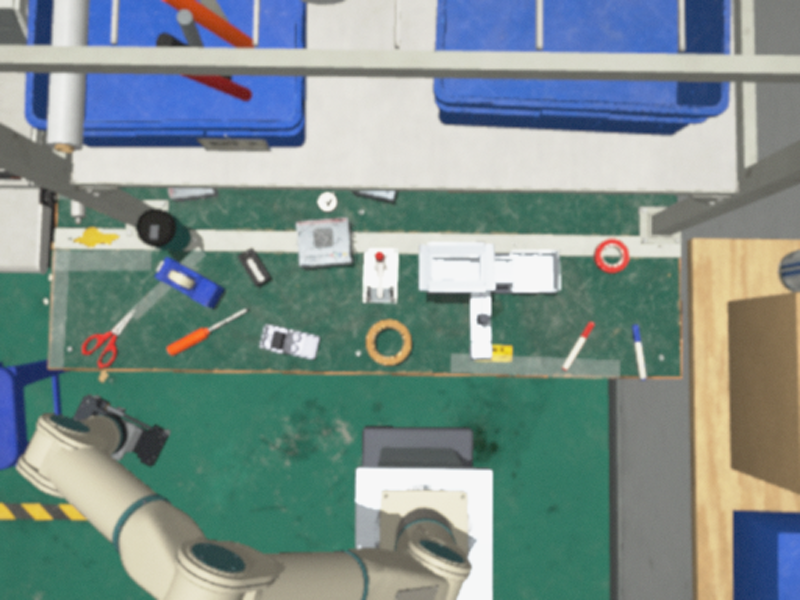

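```bash
cat > h.py <<'E'
from cell import telemetry, viewer, r
import cv2, numpy as np
from scipy.spatial.transform import Rotation as R
def ray(n,px):
    p=viewer.camera_params(n);T=np.array(p["cam_to_world"])
    d=T[:3,:3]@[(px[0]-p["cx"])/p["fx"],(px[1]-p["cy"])/p["fy"],1]
    return T[:3,3],d
def onz(n,px,z):
    o,d=ray(n,px); return o+d*(z-o[2])/d[2]
def proj(n,P):
    p=viewer.camera_params(n);T=np.linalg.inv(np.array(p["cam_to_world"]))
    q=T[:3,:3]@np.array(P)+T[:3,3]
    return np.array([p["fx"]*q[0]/q[2]+p["cx"],p["fy"]*q[1]/q[2]+p["cy"]])
def tri(a,b):
    o1,d1=ray("side",a);o2,d2=ray("top",b)
    k=np.linalg.lstsq(np.c_[d1,-d2],o2-o1,rcond=None)[0]
    p,q=o1+k[0]*d1,o2+k[1]*d2
    return (p+q)/2,np.linalg.norm(p-q)
def crop(n,x,y,w,h,s,im=None):
    im=viewer.camera(n) if im is None else im
    return cv2.resize(im[y:y+h,x:x+w,::-1],None,fx=s,fy=s,interpolation=cv2.INTER_CUBIC)
E
python3 - <<'E'
from h import *
T=viewer.camera("top");S=viewer.camera("side")
np.save("T0.npy",T);np.save("S0.npy",S)
a=crop("",160,195,50,40,8,T)   # pan top 400x320
b=crop("",260,150,50,40,8,T)  # gate
b=crop("",265,145,50,40,8,T)
b=crop("",264,150,100,85,4,T) # feeder 400x340
c=crop("",275,250,40,50,6,S) #240x300 pan side
d=crop("",210,125,90,85,4,S) #360x340
W=np.zeros((600,800,3),np.uint8)
W[:300,:375]=cv2.resize(a,(375,300)) # scale 7.5
W[300:600,:353]=cv2.resize(b,(353,300)) # 3.53
W[:300,400:640]=c
W[300:600,400:718]=cv2.resize(d,(318,300))#3.53
cv2.imwrite("pics/c1.png",W)
E
```

```text
(no output)
```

View pics/c1.png

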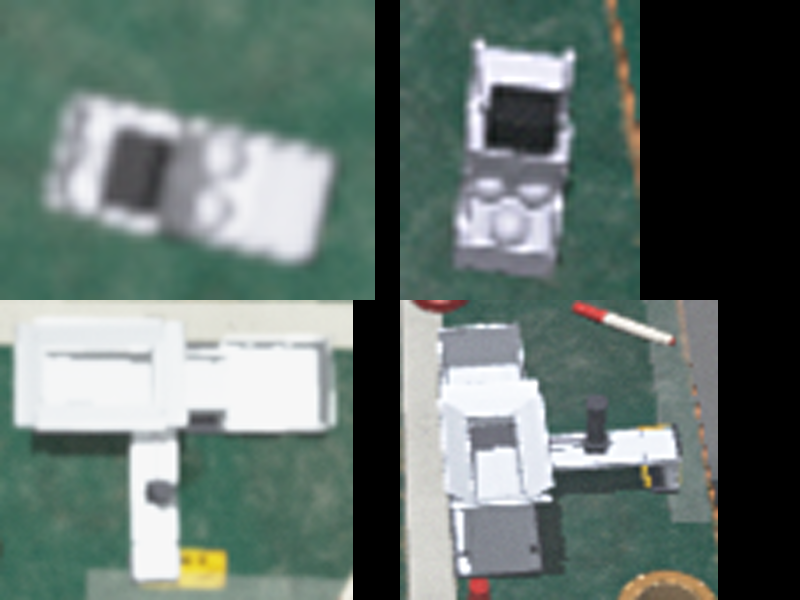

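```bash
python3 - <<'E'
from h import *
T=np.load("T0.npy");S=np.load("S0.npy")
def blobs(im,x,y,w,h,f,mn=8):
    c=im[y:y+h,x:x+w].astype(int);m=f(c).astype(np.uint8)
    n,l,st,ce=cv2.connectedComponentsWithStats(m)
    return [(st[i,4],np.round(ce[i]+[x,y],2),st[i,:4]+[x,y,0,0],cv2.minAreaRect((np.argwhere(l==i)[:,::-1]+[x,y]).astype(np.float32))) for i in range(1,n) if st[i,4]>=mn]
dark=lambda c:c.max(2)<75
nongreen=lambda c:(c[...,1]-c[...,0])<12
print("T pan dark",blobs(T,160,195,50,40,dark))
print("S pan dark",blobs(S,275,250,40,50,dark))
print("T pan",blobs(T,160,200,50,32,nongreen,100))
print("S pan",blobs(S,275,250,33,50,nongreen,100))
print("T handle",blobs(T,300,195,18,20,dark))
print("S handle",blobs(S,255,145,25,30,dark))
# collar edges via green-ness
g=(T[...,1].astype(int)-T[...,0])
for r_ in (165,172,178): print("row",r_,T[r_,262:274].sum(1)//3, T[r_,308:322].sum(1)//3)
for c_ in (272,280,290): print("col",c_,T[150:164,c_].sum(1)//3,T[180:194,c_].sum(1)//3)
for r_ in (193,198,212,220,226): print("rail",r_,T[r_,296:320].sum(1)//3)
E
```

```text
T pan dark [(np.int32(15), array([180., 218.]), array([179, 214,   3,   9]), ((180.0, 218.00003051757812), (1.4552137851715088, 8.246211051940918), 14.03624439239502))]
S pan dark [(np.int32(108), array([295.01, 269.66]), array([289, 265,  12,  11]), ((294.5, 270.0), (10.0, 11.0), 90.0))]
T pan [(np.int32(556), array([185.02, 218.47]), array([166, 208,  39,  22]), ((185.08824157714844, 218.64707946777344), (35.89527130126953, 15.764815330505371), 14.03624439239502))]
S pan [(np.int32(634), array([293.54, 276.66]), array([284, 256,  20,  40]), ((293.66986083984375, 275.88629150390625), (17.53470230102539, 38.366973876953125), 6.009006023406982))]
T handle []
S handle [(np.int32(24), array([265.29, 160.5 ]), array([263, 157,   5,   8]), ((265.0, 160.5), (7.0, 4.0), 90.0)), (np.int32(43), array([267.53, 173.49]), array([255, 172,  23,   3]), ((266.0, 173.0), (2.0, 22.0), 90.0))]
row 165 [ 90  85  84  83  91 127 198 234 237 234 233 233] [241 242 241 242 243 243 242 237 220 211 208 210 217 225]
row 172 [104  98  93  94  99 131 201 236 237 235 234 232] [242 242 241 242 242 243 243 243 244 
[... 348 characters left out ...]
241 212 120  66  58  50  54  55  63]
col 290 [212 222 225 226 231 241 242 238 234 234 235 235 236 234] [241 241 241 242 243 244 224 132  65  58  58  59  58  66]
rail 193 [ 61  65  68  75 134 233 247 247 247 247 247 246 245 247 247 247 247 244
 164  80  80  84  88  86]
rail 198 [101 100  98 102 148 234 247 247 247 247 247 246 245 247 247 247 247 244
 168  77  66  73  73  75]
rail 212 [102  98  95  94 126 214 245 247 247 247 247 247 247 247 247 247 247 244
 185 107  91  97  99 101]
rail 220 [ 87  87  92  95 118 190 242 247 247 247 247 247 247 247 247 247 247 243
 200 143 133 136 133 130]
rail 226 [126 123 119 121 133 183 240 247 247 247 247 247 247 247 247 247 247 246
 232 196 176 173 174 176]
```

```bash
python3 - <<'E'
from h import *
T=np.load("T0.npy").astype(float);S=np.load("S0.npy").astype(float)
g=T.mean(2)
def wc(w,x,y):
    yy,xx=np.mgrid[y:y+w.shape[0],x:x+w.shape[1]];return np.array([(w*xx).sum(),(w*yy).sum()])/w.sum()
w=np.clip(245-g[198:210,303:314],0,None);w[w<40]=0;print(w.astype(int));hc=wc(w,303,198);print("handle top px",hc,onz("top",hc,.134),onz("top",hc,.12))
w=np.clip(130-S.mean(2)[152:167,258:274],0,None);print((w).astype(int))
# rail right edge
for row,c in((193,314.0),(198,314.05),(212,314.2)):print("rail R",onz("top",(c,row),.06))
print("collar left",onz("top",(267.5,165),.152),onz("top",(267.5,178),.152),"bottom",onz("top",(280,186.64),.152),onz("top",(290,186.77),.152))
# pan
m=((T[...,1]-T[...,0])<12)[200:232,160:210]
pts=np.argwhere(m)[:,::-1]+[160,200.]
c=pts.mean(0);u=np.linalg.svd(pts-c,full_matrices=0)[2][0];u*=np.sign(u[0])
print("pan axis",c,u,"lip dir world",onz("top",c+10*u,.02)-onz("top",c,.02))
w=np.clip(150-g[205:232,165:195],0,None)*m[5:32,5:35]
w[w<60]=0;gt=wc(w,165,205);print("block px",gt,onz("top",gt,.1))
w=np.clip(110-S.mean(2)[262:279,286:303],0,None);print(w.astype(int))
gs=wc(w,286,262);print(gs,tri(gs,gt))
pr=(pts-c)@u;print("ends",pr.min(),pr.max(),onz("top",c+u*(pr.max()+.5),.018),onz("top",c+u*(pr.min()-.5),.03), [onz("top",c+u*(pr.max()+.5),.018)])
E
```

```text
[[  0   0   0   0   0   0   0   0   0   0   0]
 [  0   0   0   0   0   0   0   0   0   0   0]
 [  0   0   0   0   0   0   0   0   0   0   0]
 [  0   0   0  66  80  91  88  82  62   0   0]
 [  0   0  65 126 126 123 122 121 112  92  92]
 [  0   0  82 144 136 125 123 124 126 124 131]
 [  0   0  99 155 142 128 123 126 127 125 130]
 [  0   0  91 155 153 137 128 127 125 117 118]
 [  0   0  72 138 150 147 140 138 125 108 104]
 [  0   0   0  72  94 123 130 122 109  88  96]
 [  0   0   0   0   0  49  86  86  68  49  65]
 [  0   0   0   0   0   0   0   0   0   0   0]]
handle top px [309.1097258  204.41893633] [ 0.50065837 -0.12271579  0.134     ] [ 0.50116363 -0.12434907  0.12      ]
[[36 33 33 31 29 29 27 28 26 34 41 50 43 43 46 49]
 [32 31 29 37 43 29 25 28 30 28 34 48 48 46 48 44]
 [36 37 39 44 40 28 27 24 27 25 35 49 46 45 46 48]
 [35 34 34 35 38 35 34 28 28 32 45 42 47 46 45 44]
 [40 38 34 36 41 57 58 50 56 60 51 43 45 44 44 44]
 [41 42 39 39 44 57 65 64 65 62 51 44 43 44 42 43]
 [43 41 42 42 44 56 61 64 62 64 51 41 43 47 45 45]
 [45 46 46 49 48 57 57 59 60 65 52 46 48 44 46 47]
 [44 44 4
[... 1321 characters left out ...]
[ 0  0  0 30 81 71 74 71 72 74 68 70 70 76 74 26  0]
 [ 0  0  0 45 84 74 72 72 76 71 74 70 71 74 65  0  0]
 [ 0  0  0 41 82 75 78 77 73 72 69 78 72 79 64  0  0]
 [ 0  0  0 11 34 37 36 47 67 62 76 72 74 78 44  0  0]
 [ 0  0  0  0  0  0  0  0 22 24 36 43 45 39  0  0  0]
 [ 0  2  0  0  0  0  0  0  0  0  0  0  0  0  0  0  0]
 [ 0  0  4  5  3  3  0  0  0  0  0  0  0  0  0  0  0]
 [ 0  0  0  0  0  0  0  0  0  6  4  0  3  3  3  0  0]]
[294.94637955 269.7547186 ] (array([0.44866459, 0.33435742, 0.08246964]), np.float64(0.0015308333050854854))
ends -18.061467549634543 18.240304923959993 [0.43348112 0.25246832 0.018     ] [0.46045842 0.38508831 0.03      ] [array([0.43348112, 0.25246832, 0.018     ])]
```

```bash
python3 - <<'E'
from h import *
T=np.load("T0.npy");S=np.load("S0.npy")
print(tri((265.1,157.3),(308.4,204.4)))
F=np.array([.6125,-.120,0])
f=lambda x,y,z:F+R.from_euler('z',.5,degrees=True).apply(np.array([x,y,z])/1000)
pts=dict(collar=[f(a*53,61+b*81,152) for a,b in((-1,-1),(1,-1),(1,1),(-1,1))],
 hop=[f(a,b,130) for a,b in((-25,8),(25,8),(25,115),(-25,115))],
 rail=[f(a,b,60) for a,b in((-205,-22),(-53,-22),(-53,22),(-205,22))],
 tray=[f(a,b,52) for a,b in((-44,-177),(44,-177),(44,-77),(-44,-77))],
 post=[f(-112,0,75),f(-112,0,134)])
def pan():
    G=np.array([.449,.3335,.086]);Q=R.from_euler('z',-11.4,degrees=True)
    g=lambda *p:G+Q.apply(np.array(p)/1000)
    return [g(-25,-80,-68),g(25,-80,-68),g(25,47,-53),g(-25,47,-53)],[g(-20,-12,18),g(20,-12,18),g(20,12,18),g(-20,12,18)]
pts["pan"],pts["blk"]=pan()
W=[]
for n,im,(x,y,w,h),(x2,y2,w2,h2) in(("top",T,(264,145,100,95),(160,195,60,45)),("side",S,(205,120,100,95),(270,245,50,60))):
    for (X,Y,w,h) in ((x,y,w,h),(x2,y2,w2,h2)):
        s=380/w if w>=60 else 290/h
        c=cv2.resize(im[Y:Y+h,X:X+w,::-1],None,fx=s,fy=s,interpolation=cv2.INTER_CUBIC)
        for k,P in pts.items():
            q=np.array([(proj(n,p)-[X,Y]+.5)*s for p in P]).round().astype(int)
            cv2.polylines(c,[q],True,(0,0,255),1)
        c=c[:298,:398];W.append(cv2.copyMakeBorder(c,0,298-c.shape[0],0,398-c.shape[1],cv2.BORDER_CONSTANT))
cv2.imwrite("pics/c2.png",np.vstack([np.hstack(W[:2]),np.hstack(W[2:])]))
E
```

```text
(array([ 0.50237736, -0.12251627,  0.11645101]), np.float64(0.002146220470170227))
```

View pics/c2.png

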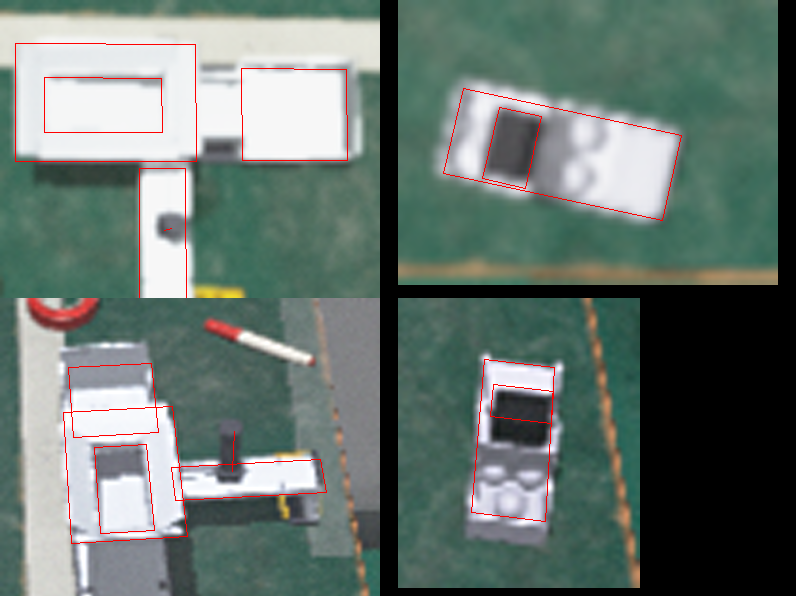

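arm_command:
  plan: "1 0 0 0 0 0 -0.9; 1 0 0 0 0 0 -0.9; 1 0 0 0 0 0 -0.86; 1 -0.03 -0.029 0 0 0 0; 1 -0.038 -0.036 0 0 0 0; 1 -0.04 -0.038 0 0 0 0; 1 -0.04 -0.038 0 0 0 0; 1 -0.04 -0.038 0 0 0 0; 1 -0.035 -0.037 0 0 0 0; 1 0 0 0 0 0 0; 1 0 0 0 0 0 0"
  squeeze: 40

```text
clock: 1.3
tool_pos: [0.4378, 0.3486, 0.1915]
tool_rot: [-0.319, -3.125, -0.0]
contact_force: [-0.6, 0.8, 0.0]
grip_width: 0.0942
grasp_force: 0.0
```

```bash
cat >> h.py <<'E'
def st():
    s=telemetry.read_state();Q=R.from_rotvec(s["tool_rot"]);p=np.array(s["tool_pos"])
    print("t",round(float(s["clock"]),2),"p",np.round(p,4),"q",np.round(s["qpos"],3),"F",np.round(s["contact_force"],1),"w",round(float(s["grip_width"]),4),"gf",round(float(s["grasp_force"]),1))
    print("axes x,y,z:",np.round(Q.as_matrix().T,3).tolist());return p,Q,s
def go(target,yaw_y=None):
    p,Q,s=st();d=np.array(target)-p;print("tool shift",np.round(Q.inv().apply(d),4))
    if yaw_y is not None:
        y=Q.as_matrix()[:,1];a=np.arctan2(y[1],y[0]);e=np.radians(yaw_y)-a;e=(e+np.pi)%(2*np.pi)-np.pi
        print("turn z units",-np.degrees(e)/5)
E
python3 - <<'E'
from h import *
go((.448,.334,.088),78.6)
s=telemetry.read_state()
Q=R.from_rotvec(s["tool_rot"]).as_matrix();import itertools
q=s["qpos"]
# sign hypotheses
q0=[-1.205,.628,.038,1.517,-.027,.996,-.02];R0=R.from_rotvec([-.673,-3.068,.003]).as_matrix()
for sg in itertools.product((1,-1),repeat=3):
    f=lambda q:(R.from_euler('ZYZYZYZ',[0,q[1],sg[0]*q[2],q[3],sg[1]*q[4],q[5],sg[2]*q[6]])).as_matrix()
    for s1 in(1,-1):
        A=R.from_euler('z',s1*(q[0]-q0[0])).as_matrix()
        B0=R0@f(q0).T
        # best base yaw & tool yaw offset
        from scipy.optimize import least_squares
        res=lambda v:np.r_[(R.from_euler('z',v[0]+s1*q0[0]).as_matrix()@f(q0)@R.from_euler('z',v[1]).as_matrix()-R0).ravel(),(R.from_euler('z',v[0]+s1*q[0]).as_matrix()@f(q)@R.from_euler('z',v[1]).as_matrix()-Q).ravel()]
        b=min((least_squares(res,[a,c]) for a in(0,1.57,3.14,-1.57) for c in(0,1.57,3.14,-1.57)),key=lambda o:o.cost)
        print(sg,s1,np.round(b.x,3),round(b.cost,5))
E
```

```text
t 1.3 p [0.4378 0.3486 0.1915] q [-0.707  0.497 -0.024  1.773  0.015  0.871  0.631] F [-0.6  0.8  0. ] w 0.0942 gf 0.0
axes x,y,z: [[-0.979, 0.202, 0.0], [0.202, 0.979, 0.0], [-0.0, 0.0, -1.0]]
tool shift [-0.013  -0.0123  0.1035]
turn z units -0.04835584775533068Traceback (most recent call last):
  File "<stdin>", line 12, in <module>
  File "<stdin>", line 9, in <lambda>
  File "scipy/spatial/transform/_rotation.pyx", line 1413, in scipy.spatial.transform._rotation.Rotation.from_euler
ValueError: Expected axis specification to be a non-empty string of upto 3 characters, got ZYZYZYZ
```

arm_command:
  plan: "0.7 -0.013 -0.0123 0.01 0 0 0; 0.7 0 0 0.025 0 0 0; 0.7 0 0 0.025 0 0 0; 0.7 0 0 0.02 0 0 0; 0.7 0 0 0.015 0 0 0; 0.7 0 0 0.008 0 0 0; 0.7 0 0 0 0 0 0; 0.7 0 0 0 0 0 0"
  squeeze: 40

```text
clock: 2.1
tool_pos: [0.4471, 0.3363, 0.0889]
tool_rot: [0.311, 3.126, 0.001]
contact_force: [-1.2, -0.2, -0.5]
grip_width: 0.0656
grasp_force: 0.0
```

```bash
python3 - <<'E'
from h import *
go((.448,.334,.088),78.6)
T=viewer.camera("top");S=viewer.camera("side")
cv2.imwrite("pics/g.png",np.hstack([crop("",150,185,60,60,6,T),crop("",260,235,60,60,6,S)]))
E
```

```text
t 2.1 p [0.4471 0.3363 0.0889] q [-0.68   0.635 -0.023  1.871  0.022  0.635  0.656] F [-1.2 -0.2 -0.5] w 0.0656 gf 0.0
axes x,y,z: [[-0.98, 0.197, -0.0], [0.197, 0.98, 0.001], [0.0, 0.001, -1.0]]
tool shift [-0.0014 -0.0021  0.0009]
turn z units 0.007121987924424716
```

View pics/g.png

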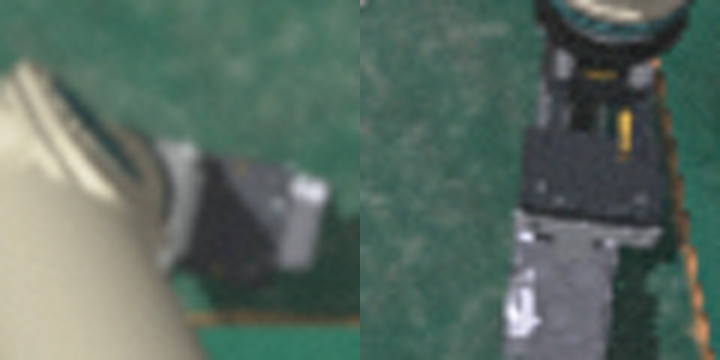

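arm_command:
  plan: "0 -0.0014 -0.002 0 0 0 0; 0 0 0 0 0 0 0; 0 0 0 0 0 0 0; 0 0 0 0 0 0 0; 0 0 0 0 0 0 0; 0 0 0 -0.01 0 0 0; 0 0 0 -0.02 0 0 0; 0 0 0 -0.03 0 0 0; 0 0 0 -0.03 0 0 0; 0 0 0 -0.02 0 0 0; 0 0 0 -0.01 0 0 0; 0 0 0 0 0 0 0"
  squeeze: 50

```text
clock: 3.4
tool_pos: [0.4489, 0.3333, 0.2099]
tool_rot: [0.313, 3.124, 0.003]
contact_force: [-0.6, -0.3, -0.8]
grip_width: 0.0005
grasp_force: 0.0
```

```bash
python3 - <<'E'
from h import *
go((.614,-.06,.30),89.5)
s=telemetry.read_state()
from scipy.optimize import least_squares
import itertools
D=[([-1.205,.628,.038,1.517,-.027,.996,-.02],R.from_rotvec([-.673,-3.068,.003])),
([-.707,.497,-.024,1.773,.015,.871,.631],R.from_rotvec([-.319,-3.125,0])),
([-.68,.635,-.023,1.871,.022,.635,.656],R.from_rotvec([.311,3.126,.001])),(s["qpos"],R.from_rotvec(s["tool_rot"]))]
rz=lambda a:R.from_euler('z',a); ry=lambda a:R.from_euler('y',a)
out=[]
for sg in itertools.product((1,-1),repeat=4):
    f=lambda q,v:rz(v[0]+sg[0]*q[0])*ry(q[1])*rz(sg[1]*q[2])*ry(q[3])*rz(sg[2]*q[4])*ry(q[5])*rz(sg[3]*q[6]+v[1])
    res=lambda v:np.concatenate([(f(q,v).inv()*Q).as_rotvec() for q,Q in D])
    for a in(0,1.57,3.14,-1.57):
        for c in(0,1.57,3.14,-1.57):
            b=least_squares(res,[a,c]);out.append((round(b.cost,6),sg,np.round(b.x,3)))
out.sort(key=lambda o:o[0])
for o in out[:40:4]:print(o)
E
```

```text
t 3.4 p [0.4489 0.3333 0.2099] q [-0.673  0.474 -0.024  1.755  0.014  0.91   0.668] F [-0.6 -0.3 -0.8] w 0.0005 gf 0.0
axes x,y,z: [[-0.98, 0.198, -0.002], [0.198, 0.98, 0.002], [0.002, 0.001, -1.0]]
tool shift [-0.2401 -0.3525 -0.0903]
turn z units -2.1895537841735524
(np.float64(6e-06), (-1, -1, -1, -1), array([0.222, 1.793]))
(np.float64(6e-06), (-1, -1, -1, -1), array([0.222, 1.794]))
(np.float64(6e-06), (-1, -1, -1, -1), array([6.506, 1.794]))
(np.float64(6e-06), (-1, -1, -1, -1), array([0.223, 1.794]))
(np.float64(0.002913), (-1, -1, 1, -1), array([-1.543,  0.017]))
(np.float64(0.002913), (-1, -1, 1, -1), array([-1.543,  0.017]))
(np.float64(0.002913), (-1, -1, 1, -1), array([4.736, 0.013]))
(np.float64(0.002913), (-1, -1, 1, -1), array([-1.547,  0.013]))
(np.float64(0.005659), (-1, 1, -1, -1), array([1.523, 3.08 ]))
(np.float64(0.005659), (-1, 1, -1, -1), array([1.523, 3.08 ]))
```

arm_command:
  plan: "1 -0.01 0.03 -0.01 0 0 0; 1 -0.01 0.04 -0.01 0 0 0; 1 0 0.05 0 0 0 0; 1 0 0.05 0 0 0 0; 1 0 0.05 0 0 0 0; 1 0 0.05 0 0 0 0; 1 0 0 0 0 0 0"

```text
clock: 4.1
tool_pos: [0.518, 0.6003, 0.2217]
tool_rot: [-0.302, -3.121, 0.001]
contact_force: [-1.2, -0.7, -0.9]
grip_width: 0.0528
grasp_force: 0.0
```

```bash
python3 - <<'E'
from h import *
st()
T=viewer.camera("top");S=viewer.camera("side");np.save("T1.npy",T);np.save("S1.npy",S)
a=crop("",150,185,70,60,5,T);b=crop("",260,240,70,60,5,S)
cv2.imwrite("pics/p1.png",np.vstack([np.hstack([a,b]),np.hstack([crop("",150,185,70,60,5,np.load("T0.npy")),crop("",260,240,70,60,5,np.load("S0.npy"))])])[:600])
E
```

```text
t 4.1 p [0.518  0.6003 0.2217] q [-0.885  0.857 -0.018  0.953  0.009  1.335  0.479] F [-1.2 -0.7 -0.9] w 0.0528 gf 0.0
axes x,y,z: [[-0.981, 0.192, 0.006], [0.192, 0.981, -0.001], [-0.006, 0.0, -1.0]]
```

View pics/p1.png

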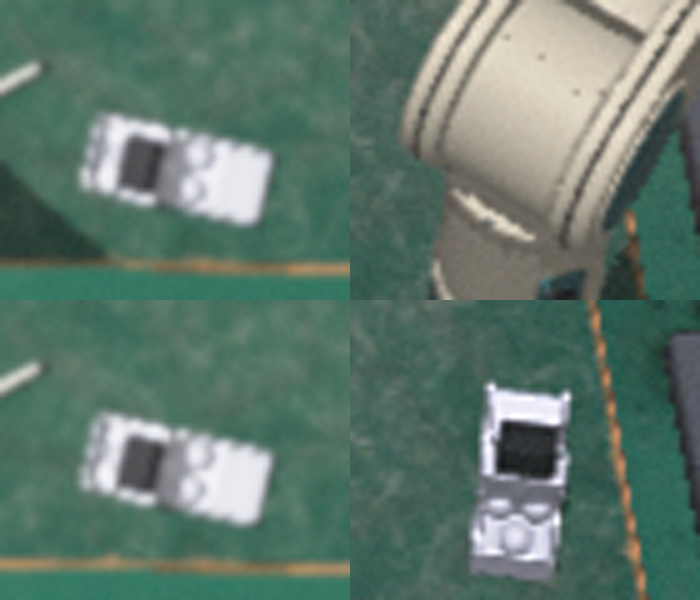

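arm_command:
  plan: "0.55 0.01 -0.04 0.01 0 0 0; 0.55 0.01 -0.05 0.01 0 0 0; 0.55 0 -0.05 0 0 0 0; 0.55 0 -0.05 0 0 0 0; 0.55 0 -0.05 0 0 0 0; 0.55 0 -0.035 0 0 0 0; 0.55 0 0 0 0 0 0; 0.55 0 0 0 0 0 0"

```text
clock: 5.0
tool_pos: [0.448, 0.3279, 0.2097]
tool_rot: [0.318, 3.125, 0.001]
contact_force: [-1.1, -0.8, 0.6]
grip_width: 0.0514
grasp_force: 0.0
```

```bash
python3 - <<'E'
from h import *
go((.448,.334,.086),78.6)
E
```

```text
t 5.0 p [0.448  0.3279 0.2097] q [-0.665  0.47  -0.026  1.764  0.015  0.907  0.671] F [-1.1 -0.8  0.6] w 0.0514 gf 0.0
axes x,y,z: [[-0.98, 0.201, -0.001], [0.201, 0.98, 0.001], [0.001, 0.0, -1.0]]
tool shift [0.0014 0.0059 0.1237]
turn z units -0.042072477574226066
```

arm_command:
  plan: "0.55 0.0014 0.006 0.01 0 0 0; 0.55 0 0 0.025 0 0 0; 0.55 0 0 0.03 0 0 0; 0.55 0 0 0.025 0 0 0; 0.55 0 0 0.02 0 0 0; 0.55 0 0 0.013 0 0 0; 0.55 0 0 0 0 0 0; 0 0 0 0 0 0 0; 0 0 0 0 0 0 0; 0 0 0 0 0 0 0; 0 0 0 0 0 0 0; 0 0 0 0 0 0 0"
  squeeze: 50

```text
clock: 6.2
tool_pos: [0.4484, 0.337, 0.0866]
tool_rot: [0.313, 3.125, 0.003]
contact_force: [0.6, 2.0, 1.1]
grip_width: 0.0228
grasp_force: 50.0
```

arm_command:
  plan: "0 0 0 0 0 0 0; 0 0 0 0 0 0 0; 0 0 0 0 0 0 0; 0 0 0 0 0 0 0"

```text
clock: 6.6
tool_pos: [0.4484, 0.3369, 0.0865]
tool_rot: [0.313, 3.125, 0.003]
contact_force: [0.1, 2.3, 5.7]
grip_width: 0.0228
grasp_force: 50.0
```

```bash
cat > fk.py <<'E'
from h import *
rz=lambda a:R.from_euler('z',a); ry=lambda a:R.from_euler('y',a)
E
python3 - <<'E'
from h import *
go((.614,-.06,.30),89.5)
E
```

```text
t 6.6 p [0.4484 0.3369 0.0865] q [-0.677  0.64  -0.026  1.87   0.025  0.63   0.653] F [0.1 2.3 5.7] w 0.0228 gf 50.0
axes x,y,z: [[-0.98, 0.198, -0.001], [0.198, 0.98, 0.002], [0.001, 0.002, -1.0]]
tool shift [-0.2412 -0.3558 -0.2139]
turn z units -2.1867366597752054
```

arm_command:
  plan: "0 0 0 -0.01 0 0 0; 0 0 0 -0.02 0 0 0; 0 0 0 -0.03 0 0 0; 0 0 0 -0.035 0 0 -0.4; 0 0 0 -0.035 0 0 -0.6; 0 0 0 -0.03 0 0 -0.6; 0 0 0 -0.025 0 0 -0.59; 0 0 0 -0.015 0 0 0; 0 0 0 -0.01 0 0 0; 0 0 0 0 0 0 0"

```text
clock: 7.6
tool_pos: [0.4478, 0.3354, 0.2962]
tool_rot: [0.014, 3.142, -0.001]
contact_force: [0.1, 0.7, -4.7]
grip_width: 0.0226
grasp_force: 50.0
```

```bash
python3 - <<'E'
from h import *
go((.614,.10,.30),89.5)
T=viewer.camera("top");S=viewer.camera("side")
cv2.imwrite("pics/lift.png",np.hstack([crop("",130,165,100,100,4,T),crop("",240,190,100,100,4,S)]))
E
```

```text
t 7.6 p [0.4478 0.3354 0.2962] q [-0.638  0.395 -0.081  1.625  0.035  1.123  0.834] F [ 0.1  0.7 -4.7] w 0.0226 gf 50.0
axes x,y,z: [[-1.0, 0.009, -0.0], [0.009, 1.0, -0.0], [0.0, -0.0, -1.0]]
tool shift [-0.1684 -0.2339 -0.0037]
turn z units -0.0051461395186512306
```

View pics/lift.png

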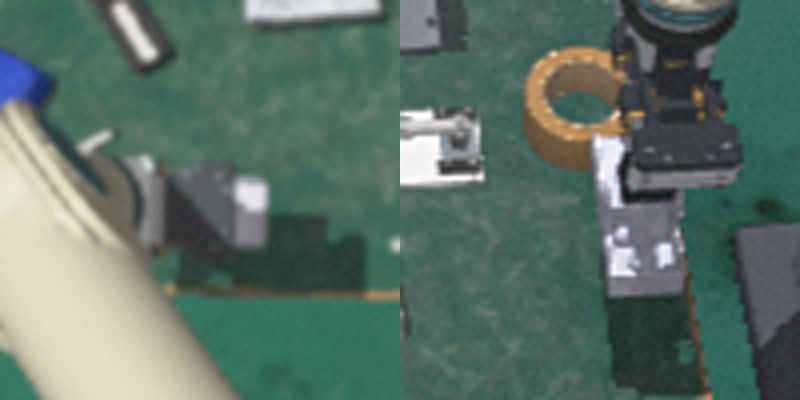

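arm_command:
  plan: "0 -0.008 -0.011 0 0 0 0; 0 -0.016 -0.023 0 0 0 0; 0 -0.022 -0.032 0 0 0 0; 0 -0.025 -0.036 0 0 0 0; 0 -0.025 -0.036 0 0 0 0; 0 -0.025 -0.036 0 0 0 0; 0 -0.022 -0.03 0 0 0 0; 0 -0.016 -0.02 0 0 0 0; 0 -0.009 -0.01 0 0 0 0; 0 0 0 0 0 0 0; 0 0 0 0 0 0 0"

```text
clock: 8.8
tool_pos: [0.6127, 0.1019, 0.2951]
tool_rot: [-0.012, -3.139, -0.002]
contact_force: [-0.9, 0.6, -4.5]
grip_width: 0.0226
grasp_force: 50.0
```

```bash
python3 - <<'E'
from h import *
go((.614,.06,.27),89.5)
E
```

```text
t 8.8 p [0.6127 0.1019 0.2951] q [-0.198  0.498 -0.018  1.456  0.007  1.191  1.347] F [-0.9  0.6 -4.5] w 0.0226 gf 50.0
axes x,y,z: [[-1.0, 0.007, 0.002], [0.007, 1.0, 0.001], [-0.002, 0.001, -1.0]]
tool shift [-0.0016 -0.0419  0.0251]
turn z units 0.015376528427588349
```

arm_command:
  plan: "0 -0.001 -0.008 0.003 0 0 0; 0 0 -0.015 0.004 0 0 0; 0 0 -0.018 0.004 0 0 0; 0 0 -0.015 0.004 0 0 0; 0 0 -0.006 0 -0.3 0 0; 0 0 0 0 -0.6 0 0; 0 0 0 0 -0.7 0 0; 0 0 0 0 -0.4 0 0; 0 0 0 0 0 0 0"

```text
clock: 9.7
tool_pos: [0.6141, 0.034, 0.2802]
tool_rot: [0.022, 3.129, 0.27]
contact_force: [0.5, -0.2, -4.8]
grip_width: 0.0225
grasp_force: 50.0
```

```bash
python3 - <<'E'
from h import *
go((.614,.04,.266))
E
```

```text
t 9.7 p [0.6141 0.034  0.2802] q [ 0.053  0.5   -0.073  1.509 -0.152  1.134  1.611] F [ 0.5 -0.2 -4.8] w 0.0225 gf 50.0
axes x,y,z: [[-1.0, 0.014, 0.001], [0.014, 0.985, 0.172], [0.002, 0.172, -0.985]]
tool shift [0.0001 0.0035 0.015 ]
```

arm_command:
  plan: "0 0 -0.002 0 -0.5 0 0; 0 0 -0.003 0 -0.6 0 0; 0 0 -0.003 0 -0.6 0 0; 0 0 -0.002 0.001 -0.3 0 0; 0 0 0 0 0 0 0"

```text
clock: 10.2
tool_pos: [0.6139, 0.0268, 0.2764]
tool_rot: [0.018, 3.094, 0.542]
contact_force: [-0.2, -0.5, -4.0]
grip_width: 0.0228
grasp_force: 50.0
```

```bash
python3 - <<'E'
from h import *
go((.614,.025,.276))
E
```

```text
t 10.2 p [0.6139 0.0268 0.2764] q [ 0.211  0.532 -0.139  1.517 -0.304  1.144  1.782] F [-0.2 -0.5 -4. ] w 0.0228 gf 50.0
axes x,y,z: [[-1.0, 0.011, 0.001], [0.011, 0.94, 0.34], [0.002, 0.34, -0.94]]
tool shift [-0.0001 -0.0018 -0.0002]
```

arm_command:
  plan: "0 0 -0.004 -0.001 -0.5 0 0; 0 0 -0.004 -0.001 -0.5 0 0; 0 0 -0.004 -0.002 -0.5 0 0; 0 0 -0.004 -0.002 -0.5 0 0; 0 0 -0.004 -0.002 -0.5 0 0; 0 0 -0.004 -0.002 -0.5 0 0; 0 0 -0.004 -0.002 -0.5 0 0; 0 0 -0.004 -0.002 -0.5 0 0; 0 0 -0.004 -0.003 -0.5 0 0; 0 0 -0.004 -0.003 -0.5 0 0; 0 0 0 0 0 0 0; 0 0 0 0 0 0 0"

```text
clock: 11.4
tool_pos: [0.614, -0.0157, 0.2733]
tool_rot: [0.013, 2.899, 1.201]
contact_force: [0.3, 0.5, -3.0]
grip_width: 0.0224
grasp_force: 50.0
```

```bash
python3 - <<'E'
from h import *
go((.614,-.0185,.273))
T=viewer.camera("top");S=viewer.camera("side")
cv2.imwrite("pics/pour.png",np.hstack([crop("",250,130,100,100,4,T),crop("",195,100,100,100,4,S)]))
E
```

```text
t 11.4 p [ 0.614  -0.0157  0.2733] q [ 0.556  0.713 -0.275  1.46  -0.581  1.315  2.13 ] F [ 0.3  0.5 -3. ] w 0.0224 gf 50.0
axes x,y,z: [[-1.0, 0.009, 0.0], [0.006, 0.707, 0.707], [0.006, 0.707, -0.707]]
tool shift [-0.0001 -0.0022 -0.0018]
```

View pics/pour.png

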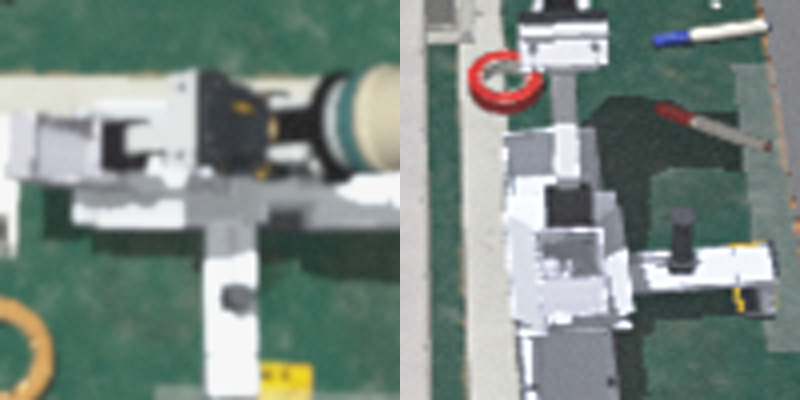

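arm_command:
  plan: "0 0 -0.003 -0.003 -0.5 0 0; 0 0 -0.003 -0.003 -0.5 0 0; 0 0 -0.003 -0.004 -0.5 0 0; 0 0 -0.003 -0.004 -0.5 0 0; 0 0 0 0 0 0 0; 0 0 0 0 0 0 0; 0 0 0 0 0 0 0; 0 0 0 0 0 0 0; 0 0 0 0 0 0 0"

```text
clock: 12.4
tool_pos: [0.6138, -0.0334, 0.2742]
tool_rot: [0.01, 2.783, 1.448]
contact_force: [-0.2, -0.3, -2.9]
grip_width: 0.0227
grasp_force: 50.0
```

```bash
python3 - <<'E'
from h import *
st()
F=[]
for i in range(3):
    T=viewer.camera("top");F.append(np.round(telemetry.read_state()["contact_force"],2))
print(F)
E
```

```text
t 12.4 p [ 0.6138 -0.0334  0.2742] q [ 0.652  0.813 -0.317  1.412 -0.65   1.413  2.211] F [-0.2 -0.3 -2.9] w 0.0227 gf 50.0
axes x,y,z: [[-1.0, 0.007, -0.001], [0.003, 0.574, 0.819], [0.007, 0.819, -0.574]]
[array([-0.11,  0.47, -2.85]), array([-0.18, -0.38, -2.98]), array([ 1.12,  1.13, -2.51])]
```

arm_command:
  plan: "0 0 0.012 -0.009 0.5 0 0; 0 0 0.012 -0.009 1 0 0; 0 0 0 0 1 0 0; 0 0 0 0 1 0 0; 0 0 0 0 1 0 0; 0 0 0 0 1 0 0; 0 0 0 0 1 0 0; 0 0 0 0 1 0 0; 0 0 0 0 1 0 0; 0 0 0 0 1 0 0; 0 0 0 0 1 0 0; 0 0 0 0 0.5 0 0"

```text
clock: 13.75
tool_pos: [0.613, -0.0304, 0.3041]
tool_rot: [-0.007, -3.141, -0.001]
contact_force: [0.9, -0.1, -2.4]
grip_width: 0.0227
grasp_force: 50.0
```

```bash
python3 - <<'E'
from h import *
go((.614,.16,.32),89.5)
E
```

```text
t 13.75 p [ 0.613  -0.0304  0.3041] q [ 0.022  0.478 -0.029  1.463  0.013  1.201  1.558] F [ 0.9 -0.1 -2.4] w 0.0227 gf 50.0
axes x,y,z: [[-1.0, 0.004, 0.001], [0.004, 1.0, 0.001], [-0.001, 0.001, -1.0]]
tool shift [-1.000e-04  1.904e-01 -1.570e-02]
turn z units 0.04870293170639013
```

arm_command:
  plan: "0 0.004 0.02 0 0 0 0; 0 0.01 0.035 0 0 0 0; 0 0.018 0.04 0 0 0 0; 0 0.02 0.04 0 0 0 0; 0 0.02 0.04 0 0 0 0; 0 0.02 0.04 0 0 0 0; 0 0.02 0.04 0 0 0 0; 0 0.02 0.04 0 0 0 0; 0 0.018 0.035 0 0 0 0; 0 0.014 0.03 0 0 0 0; 0 0 0 0 0 0 0; 0 0 0 0 0 0 0"

```text
clock: 14.95
tool_pos: [0.4513, 0.3277, 0.3035]
tool_rot: [-0.01, -3.14, 0.0]
contact_force: [0.6, -0.8, -3.2]
grip_width: 0.0228
grasp_force: 50.0
```

```bash
python3 - <<'E'
from h import *
go((.448,.334,.0865))
T=viewer.camera("top");S=viewer.camera("side")
cv2.imwrite("pics/post.png",np.vstack([np.hstack([crop("",262,145,75,60,5,T),crop("",205,125,75,60,5,S)]),np.hstack([crop("",150,180,75,60,5,T),crop("",250,200,75,60,5,S)])]))
E
```

```text
t 14.95 p [0.4513 0.3277 0.3035] q [-0.593  0.389 -0.124  1.616  0.05   1.142  0.836] F [ 0.6 -0.8 -3.2] w 0.0228 gf 50.0
axes x,y,z: [[-1.0, 0.006, 0.002], [0.006, 1.0, -0.0], [-0.002, -0.0, -1.0]]
tool shift [0.0029 0.0063 0.217 ]
```

View pics/post.png

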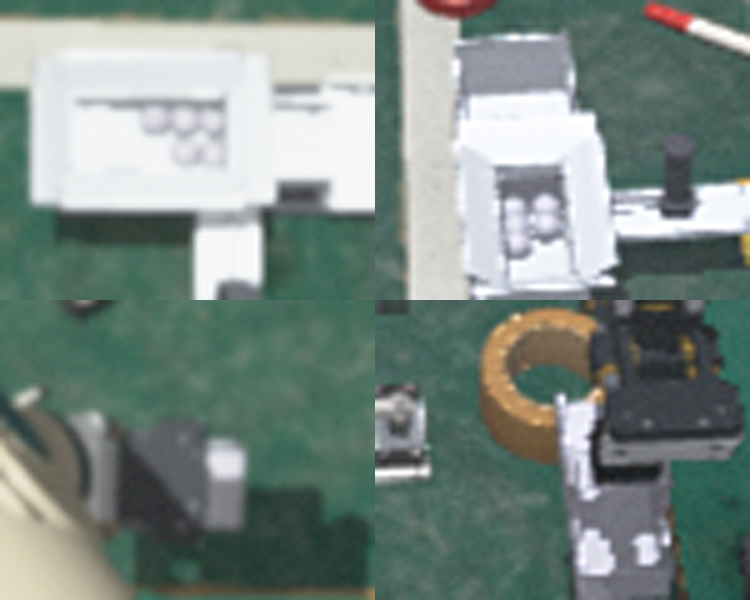

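arm_command:
  plan: "0 0 0 0.02 0 0 0; 0 0 0 0.035 0 0 0; 0 0 0 0.04 0 0 0; 0 0 0 0.04 0 0 0; 0 0 0 0.03 0 0 0; 0 0 0 0.02 0 0 0; 0 0 0 0.014 0 0 0; 0 0 0 0.008 0 0 0; 0 0 0 0.005 0 0 0; 0 0 0 0.003 0 0 0; 0 0 0 0 0 0 0; 0 0 0 0 0 0 0"

```text
clock: 16.25
tool_pos: [0.4532, 0.3272, 0.0892]
tool_rot: [0.014, 3.141, 0.001]
contact_force: [0.0, 0.1, -3.1]
grip_width: 0.0229
grasp_force: 50.0
```

```bash
python3 - <<'E'
from h import *
go((.448,.334,.0865))
E
```

```text
t 16.25 p [0.4532 0.3272 0.0892] q [-0.61   0.635 -0.101  1.871  0.1    0.639  0.791] F [ 0.   0.1 -3.1] w 0.0229 gf 50.0
axes x,y,z: [[-1.0, 0.009, -0.001], [0.009, 1.0, 0.001], [0.001, 0.001, -1.0]]
tool shift [0.0052 0.0067 0.0027]
```

arm_command:
  plan: "0 0 0 0.002 0 0 0; 0 0 0 0.001 0 0 0; 0 0 0 0 0 0 0; 0.5 0 0 0 0 0 0; 0.5 0 0 0 0 0 0; 0.5 0 0 0 0 0 0; 0.5 0 0 0 0 0 0; 0.5 0 0 0 0 0 0; 0.5 0 0 0 0 0 0; 0.5 0 0 0 0 0 0; 0.5 0 0 0 0 0 0; 0.5 0 0 0 0 0 0"

```text
clock: 17.45
tool_pos: [0.4527, 0.327, 0.0856]
tool_rot: [-0.013, -3.142, -0.0]
contact_force: [-0.4, -0.4, -0.3]
grip_width: 0.0467
grasp_force: 0.0
```

arm_command:
  plan: "0.5 0 0 -0.005 0 0 0; 0.5 0 0 -0.015 0 0 0; 0.5 0 0 -0.03 0 0 0; 0.5 0 0 -0.04 0 0 0; 0.5 0 0 -0.04 0 0 0; 0.5 0 0 -0.03 0 0 0; 0.5 0 0 0 0 0 0"

```text
clock: 18.15
tool_pos: [0.4551, 0.3289, 0.2505]
tool_rot: [0.014, 3.134, 0.009]
contact_force: [0.3, 0.4, 0.5]
grip_width: 0.047
grasp_force: 0.0
```

```bash
python3 - <<'E'
from h import *
go((.5025,-.122,.25),90.5)
E
```

```text
t 18.15 p [0.4551 0.3289 0.2505] q [-0.592  0.434 -0.123  1.699  0.062  1.003  0.825] F [0.3 0.4 0.5] w 0.047 gf 0.0
axes x,y,z: [[-1.0, 0.009, -0.007], [0.009, 1.0, 0.006], [0.007, 0.006, -1.0]]
tool shift [-0.0514 -0.4504 -0.0017]
turn z units -0.19977205076009757
```

arm_command:
  plan: "0.6 -0.003 -0.025 0 0 0 -0.2; 0.6 -0.004 -0.04 0 0 0 0; 0.6 -0.005 -0.043 0 0 0 0; 0.6 -0.005 -0.043 0 0 0 0; 0.6 -0.005 -0.043 0 0 0 0; 0.6 -0.005 -0.043 0 0 0 0; 0.6 -0.005 -0.043 0 0 0 0; 0.6 -0.005 -0.043 0 0 0 0; 0.6 -0.005 -0.043 0 0 0 0; 0.6 -0.005 -0.043 0 0 0 0; 0.6 -0.004 -0.04 0 0 0 0; 0.6 0 0 0 0 0 0"

```text
clock: 19.35
tool_pos: [0.5063, -0.1286, 0.2447]
tool_rot: [-0.001, -3.14, 0.005]
contact_force: [-0.6, 0.7, -0.2]
grip_width: 0.0563
grasp_force: 0.0
```

```bash
python3 - <<'E'
from h import *
T=viewer.camera("top")
go((.5025,-.122,.107),90.5)
S=viewer.camera("side")
cv2.imwrite("pics/pre.png",np.hstack([crop("",150,185,80,75,5,T),crop("",225,115,80,75,5,S)]))
E
```

```text
t 19.4 p [ 0.5064 -0.1246  0.2447] q [ 0.195  0.383 -0.012  1.802  0.007  0.958  1.754] F [-0.4  0.2 -0.3] w 0.0561 gf 0.0
axes x,y,z: [[-1.0, -0.003, 0.002], [-0.003, 1.0, -0.001], [-0.002, -0.001, -1.0]]
tool shift [0.0036 0.0027 0.1377]
turn z units -0.06530322145651443
```

View pics/pre.png

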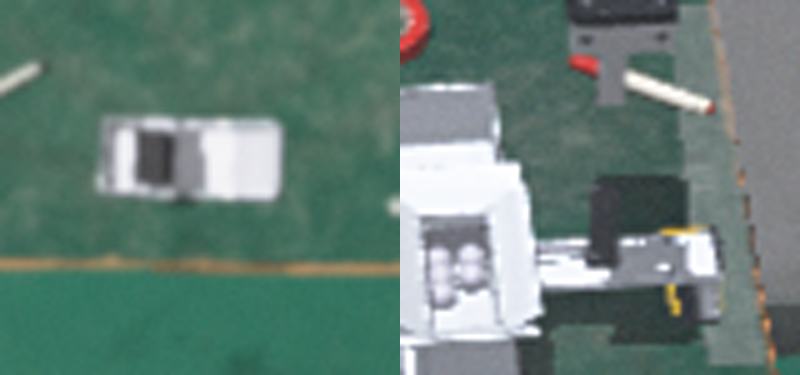

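arm_command:
  plan: "0.6 0.0036 0.002 0.015 0 0 0; 0.6 0 0 0.03 0 0 0; 0.6 0 0 0.035 0 0 0; 0.6 0 0 0.028 0 0 0; 0.6 0 0 0.018 0 0 0; 0.6 0 0 0.01 0 0 0; 0.6 0 0 0 0 0 0; 0.6 0 0 0 0 0 0"
  squeeze: 55

```text
clock: 20.25
tool_pos: [0.5042, -0.1189, 0.1101]
tool_rot: [-0.016, 3.141, 0.0]
contact_force: [-0.3, 0.9, 0.0]
grip_width: 0.0569
grasp_force: 0.0
```

arm_command:
  plan: "0 0 0 0 0 0 0; 0 0 0 0 0 0 0; 0 0 0 0 0 0 0; 0 0 0 0 0 0 0; 0 0 0 0 0 0 0; 0 0 0 0 0 0 0; 0 0 0 0 0 0 0; 0 0 0 0 0 0 0; 0 0 0 0 0 0 0"

```text
clock: 21.15
tool_pos: [0.5041, -0.1242, 0.1101]
tool_rot: [-0.01, 3.14, -0.008]
contact_force: [0.8, -8.8, 0.3]
grip_width: 0.0221
grasp_force: 55.0
```

```bash
python3 - <<'E'
from h import *
go((.45,-.1225,.107),90.5)
E
```

```text
t 21.15 p [ 0.5041 -0.1242  0.1101] q [ 0.192  0.556 -0.011  1.965  0.018  0.617  1.744] F [ 0.8 -8.8  0.3] w 0.0221 gf 55.0
axes x,y,z: [[-1.0, -0.006, -0.002], [-0.006, 1.0, -0.005], [0.002, -0.005, -1.0]]
tool shift [0.0541 0.0021 0.003 ]
turn z units -0.028861860830404724
```

arm_command:
  plan: "0.6 0 0 0 0 0 0; 0.6 0 0 0 0 0 0; 0.6 0 0 0 0 0 0; 0.6 0 -0.006 0.005 0 0 0; 0.6 0.001 0 0.006 0 0 0; 0.6 0 0 0 0 0 0; 0.6 0 0 0 0 0 0"

```text
clock: 21.85
tool_pos: [0.5024, -0.1254, 0.0982]
tool_rot: [0.014, -3.141, -0.001]
contact_force: [0.8, 0.2, -0.0]
grip_width: 0.0566
grasp_force: 0.0
```

arm_command:
  plan: "0 0 0 0 0 0 0; 0 0 0 0 0 0 0; 0 0 0 0 0 0 0; 0 0 0 0 0 0 0; 0 0 0 0 0 0 0; 0 0 0 0 0 0 0; 0 0 0 0 0 0 0; 0 0 0 0 0 0 0; 0 0 0 0 0 0 0"

```text
clock: 22.75
tool_pos: [0.5028, -0.1243, 0.0986]
tool_rot: [0.015, -3.141, -0.002]
contact_force: [0.7, 5.5, 3.0]
grip_width: 0.0219
grasp_force: 55.0
```

```bash
python3 - <<'E'
from h import *
go((.45,-.1225,.1),90.5)
T=viewer.camera("top");S=viewer.camera("side");np.save("T2.npy",T);np.save("S2.npy",S)
E
```

```text
t 22.75 p [ 0.5028 -0.1243  0.0986] q [ 0.201  0.575 -0.018  1.974  0.015  0.593  1.754] F [0.7 5.5 3. ] w 0.0219 gf 55.0
axes x,y,z: [[-1.0, -0.01, 0.0], [-0.01, 1.0, 0.001], [-0.0, 0.001, -1.0]]
tool shift [ 0.0527  0.0023 -0.0014]
turn z units 0.011662005830314131
```

arm_command:
  plan: "0 0.003 0 0 0 0 0; 0 0.006 0 0 0 0 0; 0 0.008 0 0 0 0 0; 0 0.008 0 0 0 0 0; 0 0.008 0 0 0 0 0; 0 0.008 0 0 0 0 0; 0 0.007 0 0 0 0 0; 0 0.004 0 0 0 0 0; 0 0.002 0 0 0 0 0; 0 0 0 0 0 0 0; 0 0 0 0 0 0 0"

```text
clock: 23.95
tool_pos: [0.4541, -0.1255, 0.0988]
tool_rot: [-0.016, 3.132, -0.0]
contact_force: [9.8, 6.0, -10.2]
grip_width: 0.0218
grasp_force: 55.0
```

```bash
python3 - <<'E'
from h import *
go((.4508,-.1245,.0986),90.5)
T=viewer.camera("top");S=viewer.camera("side");np.save("T3.npy",T);np.save("S3.npy",S)
E
```

```text
t 23.95 p [ 0.4541 -0.1255  0.0988] q [ 0.227  0.521 -0.022  2.105  0.019  0.507  1.773] F [  9.8   6.  -10.2] w 0.0218 gf 55.0
axes x,y,z: [[-1.0, -0.01, -0.009], [-0.01, 1.0, -0.0], [0.009, -0.0, -1.0]]
tool shift [0.0033 0.0011 0.0001]
turn z units 0.018234154395200687
```

arm_command:
  plan: "0 0.002 0 0.001 0 0 0; 0 0.0017 0 0.001 0 0 0; 0 0 0 0 0 0 0; 0 0 0 0 0 0 0; 0 0 0 0 0 0 0; 0 0 0 0 0 0 0; 0 0 0 0 0 0 0; 0 0 0 0 0 0 0; 0 0 0 0 0 0 0; 0 0 0 0 0 0 0; 0 0 0 0 0 0 0; 0 0 0 0 0 0 0"

```text
clock: 25.25
tool_pos: [0.4535, -0.1255, 0.0986]
tool_rot: [-0.017, 3.126, -0.001]
contact_force: [9.8, 6.7, 4.3]
grip_width: 0.0216
grasp_force: 55.0
```

```bash
python3 - <<'E'
from h import *
go((.4508,-.1245,.0986),90.5)
T=viewer.camera("top");S=viewer.camera("side");np.save("T4.npy",T);np.save("S4.npy",S)
F=np.array([.6145,-.1235,0]);f=lambda x,y,z:F+np.array([x,y,z])/1000
def box(n,P):
    q=np.array([proj(n,p) for p in P]);a=np.floor(q.min(0)).astype(int);b=np.ceil(q.max(0)).astype(int);return a,b
for name,P in(("tray",[f(a,b,22) for a in(-44,44) for b in(-177,-77)]),("hop",[f(a,b,100) for a in(-25,25) for b in(8,115)])):
  for n,ims in(("top",("T2","T4")),("side",("S2","S4"))):
    a,b=box(n,P);print(name,n,a,b)
    for i in ims:print(i);print("\n".join(" ".join("%3d"%v for v in row) for row in np.load(i+".npy").mean(2).astype(int)[a[1]:b[1]+1,a[0]:b[0]+1]))
E
```

```text
t 25.25 p [ 0.4535 -0.1255  0.0986] q [ 0.228  0.519 -0.022  2.112  0.018  0.496  1.774] F [9.8 6.7 4.3] w 0.0216 gf 55.0
axes x,y,z: [[-1.0, -0.011, -0.015], [-0.011, 1.0, -0.001], [0.015, -0.001, -1.0]]
tool shift [ 0.0027  0.0011 -0.0001]
turn z units 0.023931492995853638
tray top [326 163] [354 188]
T2
227 242 242 240 238 228 209 209 221 216 200 193 191 191 197 219 233 229 218 220 216 200 191 192 193 190 181 162 146
241 245 246 246 246 245 242 241 241 241 239 239 239 239 240 243 245 245 241 241 240 239 239 239 239 238 232 204 158
229 235 242 245 246 246 246 246 246 246 246 246 246 246 246 246 246 246 246 246 246 246 246 246 246 245 243 224 168
196 217 236 245 246 246 246 246 246 246 246 246 246 246 246 246 246 246 246 246 246 246 246 246 246 246 245 229 169
229 237 243 246 246 246 246 246 246 246 246 246 246 246 246 246 246 246 246 246 246 246 246 246 246 246 245 230 171
243 243 245 246 246 246 246 246 246 246 246 246 246 246 246 246 246 246 246 246 246 246 246 246 246 246 245 229 172
245 244 245 246 246 246 246 246 246 246 246 246 246 246 246 246 246 246 246 246 246 246 246 246 
[... 16671 characters left out ...]
 244 244 244 245 243 243 244 243 244 245 233 202 239
222 233 237 192 246 245 244 244 244 245 243 244 245 245 245 236 209 227
222 224 213 184 246 246 244 246 246 243 242 243 243 244 244 236 197 199
221 221 214 194 245 244 245 244 242 236 235 233 223 230 230 233 231 217
215 217 211 201 224 221 221 221 225 226 226 227 227 229 230 227 227 218
227 224 214 194 203 227 222 236 250 253 255 255 255 255 255 248 234 224
246 237 221 202 169 157 146 142 144 147 150 156 156 156 156 149 145 140
146 137 138 140 137 133 134 132 132 133 133 138 135 133 133 130 137 138
146 127 134 135 136 138 140 141 139 139 141 140 138 138 139 140 143 140
153 128 131 137 137 139 140 138 138 141 140 142 140 139 141 140 143 142
```

arm_command:
  plan: "0 0.002 0 0 0 0 0; 0 0.002 0 0 0 0 0; 0 0 0 0 0 0 0; 0 0 0 0 0 0 0; 0 0 0 0 0 0 0; 0 0 0 0 0 0 0"

```text
clock: 25.95
tool_pos: [0.4495, -0.1256, 0.0986]
tool_rot: [-0.017, 3.126, -0.002]
contact_force: [9.4, 6.5, 3.8]
grip_width: 0.022
grasp_force: 55.0
```

```bash
python3 - <<'E'
from h import *
go((.4508,-.1245,.0986),90.5)
S=viewer.camera("side");np.save("S5.npy",S)
F=np.array([.6145,-.1235,0])
for x in(-112,-164):print(x,[proj("side",F+np.array([x,0,z])/1000).round(1).tolist() for z in(65,80,104,134)])
for i in("S0","S2","S3","S5"):
    print(i);print("\n".join(" ".join("%3d"%v for v in row) for row in np.load(i+".npy").mean(2).astype(int)[152:176,258:296]))
E
```

```text
t 25.95 p [ 0.4495 -0.1256  0.0986] q [ 0.23   0.515 -0.023  2.122  0.019  0.49   1.776] F [9.4 6.5 3.8] w 0.022 gf 55.0
axes x,y,z: [[-1.0, -0.011, -0.015], [-0.011, 1.0, -0.001], [0.015, -0.001, -1.0]]
tool shift [-0.0014  0.0011  0.    ]
turn z units 0.02522915923078895
-112 [[264.8, 166.2], [265.0, 163.6], [265.2, 159.4], [265.5, 154.0]]
-164 [[278.4, 165.5], [278.6, 162.9], [279.0, 158.7], [279.5, 153.3]]
S0
 93  97  96  98 100 100 103 102 103  95  89  79  86  86  83  80  85  90  85  83  83  82  84  89 102 130 138 136 134 131 133 124 121 119 131 132 133 131
 97  98 100  93  87 101 104 101 100 101  95  81  81  83  81  86  87  94  90  89  84  79  85  80  99 129 132 127 127 132 126 125 123 125 130 126 124 136
 94  93  90  85  90 102 103 105 103 105  94  80  84  85  83  81  86  89  86  83  78  84  80  84  99 124 120 121 126 126 118 118 116 118 116 109 102 132
 94  95  96  94  92  95  95 102 101  97  84  87  82  83  85  85  82  79  88  86  81  82  78  82  95 123 118 118 122 124 124 117 119 122 121 126 123 127
 90  91  96  94  88  72  71  79  73  69  79  87  84  86  85  85  81  79  79
[... 13217 characters left out ...]
 156 164 170 170 151 135 148 145 135 123 135 136 130 136 133 134 132 130 127 125 129 123 108
171 168 170 164 156 159 157 151 125 126 124 111  94  93  88  81  74  74  68  67 117 155  82  64  58  71  99 126 139 135 136 136 130 131 129 124 124 110
 85  76  70  69  65  66  67  69  60  61  68  65  60  57  58  57  59  60  59  54 101 144  67  56  62  68  99 133 149 138 139 138 126 126 128 130 132 130
 64  58  61  57  60  60  59  57  57  62  60  64  62  63  62  63  63  64  58  65 104 138  82  60  58  64  91 133 157 156 156 136 123 125 125 128 129 131
 62  71  64  66  66  60  63  65  63  61  69  68  68  62  63  62  63  62  61  59  94 148 146  75  60  62  81 130 154 150 133 136 120 124 127 123 130 128
```

arm_command:
  plan: "0 -0.0015 0 0 0 0 0; 0 0 0 0 0 0 0; 0 0 0 0 0 0 0; 0 0 0 0 0 0 0; 0 0 0 0 0 0 0; 0 0 0 0 0 0 0; 0 0 0 0 0 0 0; 0 0 0 0 0 0 0; 0 0 0 0 0 0 0; 0 0 0 0 0 0 0"

```text
clock: 27.0
tool_pos: [0.4511, -0.1256, 0.0986]
tool_rot: [-0.017, 3.126, -0.002]
contact_force: [9.9, 6.7, 3.1]
grip_width: 0.0218
grasp_force: 55.0
```

```bash
python3 - <<'E'
from h import *
p,Q,s=st()
if .4475<p[0]<.4545: print(r.job_done())
E
```

```text
t 27.0 p [ 0.4511 -0.1256  0.0986] q [ 0.23   0.516 -0.023  2.118  0.019  0.492  1.775] F [9.9 6.7 3.1] w 0.0218 gf 55.0
axes x,y,z: [[-1.0, -0.011, -0.016], [-0.011, 1.0, -0.001], [0.016, -0.001, -1.0]]
the job is handed in; nothing more can be done
None
```

I handed the job in at 27 s, verdict not shown: all five balls are in the catch tray, the empty pan stands upright and released, and the gripper holds the gate about 52 mm out.

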